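Open the bayonet lid of the orange-lidded sample can

TASK

Open the sample can that has the orange lid: turn the lid anticlockwise until its grip bar lines up with the green marks, where its lugs reach the slots, then lift it free and lay it the right way up and flat in the white round dish. Leave the can with the blue lid shut.

Things in the scene. Friction and masses are not known exactly. Their poses are not given: they have to be found in the camera images.
- orange_lid: Loose orange lid, 0.12 kg. Origin: centre of its underside, z up. Grey plug 62 mm wide, z 0 to 14 mm; at its foot two steel lugs along +x and -x, 41 mm from axis to tip, 12 mm wide, z 0 to 6; disc 96 mm wide, z 14 to 22; on top an upright grip bar along x, through the axis, 64 mm long, 14 mm thick, z 22 to 56: grip it across y from above. Half a turn gives the same shape.
- orange_can: Aluminium can under the orange lid, fixed to the bench, 80 mm high, 100 mm wide, foot 128 mm. Origin: centre of its underside, z up. Slots at its +x and -x, below two green marks on the black collar under the lid. Lid shut: origin 66 mm above the can's, bar 40 to 70 degrees clockwise of the marks, 3 mm play. Free to lift from 16 degrees short of the marks to a stop 12 past; clear after 20 mm.
- dish: White round dish fixed on the bench. Origin: centre of its underside, z up. Floor 4 mm above the origin, 128 mm in diameter inside; rim 10 mm high, 136 mm outside. The lid stands in it on its plug, its origin then at floor height.
- blue_lid: Lid of the other can, the same but blue: to be left alone. Origin and axes as for the orange lid.

How it is judged:
On the way, in this order (a step that is already met when the one before it is completed fails the run):
1. the orange lid is turned, still seated, until its lugs are at the slots (angle between the x axis of orange_lid and the x axis of orange_can, either way round below 0.35 rad and z of orange_lid in the frame of orange_can below 0.075 m), for 0.1 s.
2. the orange lid is lifted free of its can (z of orange_lid in the frame of orange_can above 0.09 m), for 0.1 s.
At the end, for the whole second after the job is handed in: The orange lid rests upright, flat (within 7 degrees) and still on the floor of the white dish, its centre within 30 mm of the dish's centre; the blue lid is still on its can, moved less than 15 mm (horizontal distance between orange_lid and dish below 0.03 m and z of orange_lid in the frame of dish below 0.01 m and angle between orange_lid's own z axis and vertical below 0.12 rad and linear speed of orange_lid below 0.02 m/s and distance of blue_lid from where it was at the start of the episode below 0.015 m); the robot touches nothing.
It fails at once if the blue lid is lifted off or knocked out of place (moved 15 mm or more) (distance of blue_lid from where it was at the start of the episode above 0.015 m).
It also fails if it takes over 42 s, if anything falls off the work surface, if the arm or the gripper's body presses on something with over 40 N, if the wrist force passes 120 N, or if a joint passes its speed limit or range.

ROBOT

A 6-joint arm with a two-finger parallel gripper is mounted at the origin on a cart in front of the work surface, level with it; the furniture and walls round the work are solid. World frame = base frame: x ahead of the robot, y to its left, z up, the work surface at z = 0. Lengths are in m, angles in rad, forces in N, time in s.
With the tool pointing down it reaches from about 0.25 to 0.725 m from the base axis. Payload 4 kg.
Tool frame: the origin (TCP) lies between the finger pads; the fingertips stand 8 mm ahead of it and the grasp point (between the pads) lies 11 mm behind it (bot.tip_reach is the distance from the TCP to the fingertips, in m); z points along the fingers, y is the line along which they close (so a half turn about z gives the same grasp; the last joint's range is limited). The gripper opens to 85 mm and grips with 20 to 120 N. Pads are 22 mm wide; open, the fingers measure 114 mm over their backs; the gripper's body (76 mm by 85 mm) begins 54 mm behind the grasp point. The pads swing forward as they close: fully open they stand 13 mm farther back than shut.
Start: joints at [1.246, 0.241, 0.005, 1.335, 0, 1.571], TCP at [0.16, 0.474, 0.217] pointing down, gripper open.
Joint ranges: [-2.72, 2.72], [-1.05, 1.87], [-1.09, 1.28], [-1.99, 2.15], [-1.42, 1.44], [-3.14, 3.14]. Speed limits (rad/s): [2.79, 2.79, 3.14, 3.14, 3.14, 3.14].

INTERFACE

Orientations are given as a unit quaternion [x, y, z, w].
In Python, from workcell import bot gives the robot as it stands.
- The arm moves only by the tool move_arm, never from a script. Its argument "deltas" is a list of rows, each a list of 7 numbers: the opening, from 0 (shut) to 1 (fully open), then the shift along the tool's x, y, z in mm, then the turn, a rotation vector about the tool's x, y, z in degrees. In form: [[gripper, tx, ty, tz, ax, ay, az], ...]. A call has 1 to 10 rows; each row shifts and turns the commanded pose from where the row before left it, along the tool's axes as they then stand; what a row does not reach is not made up. A row lasts 1/12 s, in which the tool goes at most 41.7 mm and 7.16 degrees, less where a joint would pass 70% of its speed; a pose out of reach is approached as far as the arm can. A call is refused whole if a number of a shift passes 41.7 or a number of a turn 7.16, either way. A call with a gripper value outside its range is refused whole. The fingers move at their own pace and stop on an object; the grip force is fixed at half the most. Time passes only in rows, so rows that do not move let the fingers close. It gives the time, the measured TCP pose, the force, the opening and the grip force at its end, in the units of the state.
- bot.get_obs(): the state, without advancing time (a new reading comes with each control period).
- bot.camera(name): name is "scene" or "top"; returns the picture (420x560x3 uint8, blue, green, red); there is no depth.
- bot.calibration(name): a dict with "K" (3x3 intrinsics, pixels), "dist_coeffs" ([k1, k2, p1, p2, k3] as OpenCV has them; the pictures are not rectified), "position" and "orientation" of the camera in the world. Camera axes: x right, y down, z forward; pixel columns grow to the right and rows downward; lengths in m; the calibration is good to about 2 mm. A picture is of the moment at which its call begins. calibration takes no time and is no camera call.
- bot.job_done(): hands the job in; it is judged then, once.
Trained networks look in the newest picture that a camera, given by its name, has taken for a name from the list of things; names that differ only in an ending like _2 or _b are one class to them, and where a whole thing is asked for, a point or a joint stands for the part that bears it (a point fixed in the world has none). Each returns a list of dicts, best first, with "conf" (0 to 1); they miss things now and then, are a little off and sometimes report something else, mostly with a low value. They report only what shows in the picture. A call takes as long as a camera call.
- bot.outline_of(query, camera): "pixels" (420x560 bool, what is visible of it) and "rect" ([left, top, width, height] in pixels, round what is visible of it).
The state is a dict: "clock": time; "joint_pos": joint angles; "joint_vel": joint speeds; "tau": joint torques, N m; "eef_pos": TCP position; "tool_rot": TCP orientation; "ft_force": force on the tool from outside, world axes, zero at the start; "ft_torque": the same for the moment, N m; "grip_width": finger opening in m; "grasp_force": force on a finger pad.
Only numpy, scipy, OpenCV 4.12 (cv2) and the standard library are available. Lean on these libraries where they do the work, as an engineer would, in place of code of your own. Each camera call takes 0.05 s, during which the arm holds its last target. There are 200 camera calls.

## Working session

There is one attempt and no reset: what is moved stays moved. The work goes in short steps, Python scripts to look and compute and a tool call to move; the robot and the scene stay as the last step left them, time stands still between calls to the robot, and variables do not carry over. Pictures are saved under pics/ and viewed, at most 10 in all, crops included, and the job is handed in when it is done.

Besides the shell and the picture viewer there is one more tool, called in YAML: its name, and indented under it one key for each argument. move_arm: Moves the arm, as the interface text tells. Its arguments: {"type":"object","properties":{"deltas":{"type":"array","items":{"type":"array","items":{"type":"number"}}}},"required":["deltas"]}

```bash
mkdir -p pics
python3 - <<'E'
from workcell import bot
import cv2, numpy as np
for n in ("top","scene"):
    im=bot.camera(n); cv2.imwrite(f"pics/{n}0.png",im)
    c=bot.calibration(n); print(n,c)
    for q in ("orange_lid","dish","blue_lid","orange_can"):
        for d in bot.outline_of(q,n)[:2]:
            ys,xs=np.nonzero(d["pixels"]); print(q,round(d["conf"],2),d["rect"],xs.mean().round(1),ys.mean().round(1))
o=bot.get_obs();print({k:np.round(o[k],3) for k in("clock","eef_pos","tool_rot","grip_width")})
E
```

```text
top {'K': array([[483.36843674,   0.        , 280.65647796],
       [  0.        , 483.36843674, 203.25699518],
       [  0.        ,   0.        ,   1.        ]]), 'dist_coeffs': array([-0.07138185,  0.        ,  0.        ,  0.        ,  0.        ]), 'position': array([ 0.31383393, -0.02867494,  1.36439536]), 'orientation': array([ 0.70709829, -0.70266842,  0.04795421, -0.06300397])}
dish 0.71 [169.4, 222.5, 47.7, 48.1] 193.8 246.3
blue_lid 0.73 [372.6, 218.2, 33.9, 38.5] 388.8 235.6
orange_can 0.76 [357.8, 143.4, 50.4, 46.6] 379.2 173.6
scene {'K': array([[385.5989098 ,   0.        , 287.52609786],
       [  0.        , 385.5989098 , 208.07227907],
       [  0.        ,   0.        ,   1.        ]]), 'dist_coeffs': array([-0.00959885,  0.        ,  0.        ,  0.        ,  0.        ]), 'position': array([-0.00612654, -0.81321385,  0.64142438]), 'orientation': array([ 0.83152135, -0.24180242,  0.14485527, -0.47866564])}
orange_lid 0.81 [368.0, 228.9, 40.4, 27.7] 386.9 244.5
dish 0.81 [193.1, 193.9, 47.4, 24.7] 217.7 206.4
blue_lid 0.79 [299.7, 250.8, 44.0, 36.8] 322.3 272.3
orange_can 0.92 [357.0, 244.3, 56.1, 47.3] 383.4 269.4
{'clock': np.float64(0.5), 'eef_pos': array([0.16 , 0.474, 0.217]), 'tool_rot': array([ 0.162,  0.987, -0.   ,  0.   ]), 'grip_width': np.float64(0.086)}
```

View pics/top0.png

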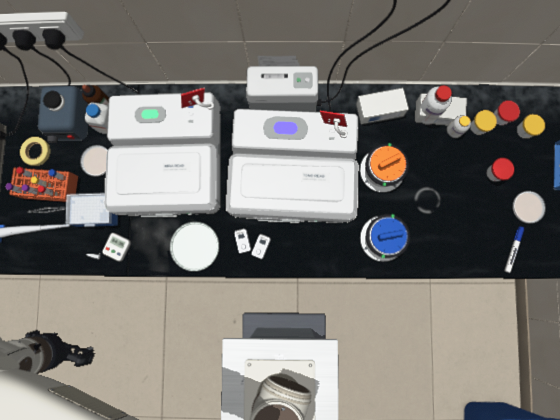

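View pics/scene0.png

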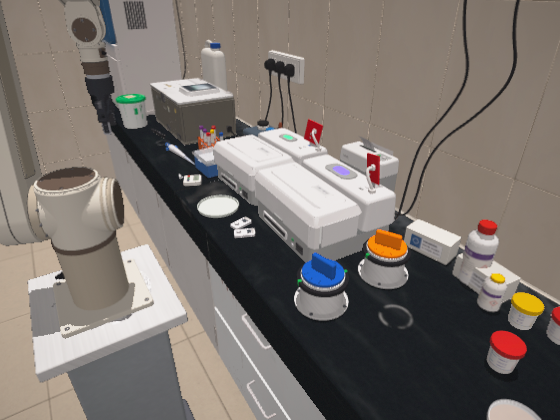

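The top view shows the orange lid at about (388,165), the blue lid at (389,237) and the dish at (194,246). The arm is at the lower left. The scene view shows orange at (387,245), blue at (322,272) and the dish at (218,206). Next I'll measure the lid, bar and marks.

```bash
cat > h.py <<'E'
from workcell import bot
import cv2, numpy as np
from scipy.spatial.transform import Rotation as R
def pix2w(n,uv,z):
    c=bot.calibration(n)
    p=cv2.undistortPoints(np.array(uv,float).reshape(-1,1,2),c["K"],c["dist_coeffs"]).reshape(-1,2)
    d=R.from_quat(c["orientation"]).apply(np.c_[p,np.ones(len(p))]); o=c["position"]
    return (o+d*((z-o[2])/d[:,2])[:,None])[:,:2]
def w2pix(n,P):
    c=bot.calibration(n); r=R.from_quat(c["orientation"]).inv()
    P=np.array(P,float).reshape(-1,3)
    return cv2.projectPoints(P,r.as_rotvec(),-r.apply(c["position"]),c["K"],c["dist_coeffs"])[0].reshape(-1,2)
E
python3 - <<'E'
from h import *
im=cv2.imread("pics/top0.png")
hsv=cv2.cvtColor(im,cv2.COLOR_BGR2HSV)
def blob(lo,hi,box):
    m=cv2.inRange(hsv,lo,hi); k=np.zeros_like(m); x,y,w,h=box; k[y:y+h,x:x+w]=m[y:y+h,x:x+w]; return k
b=(350,135,75,65)
m=blob((5,120,80),(20,255,255),b)
ct=max(cv2.findContours(m,0,2)[0],key=cv2.contourArea); e=cv2.fitEllipse(ct); print("orange",e, pix2w("top",[e[0]],.088))
g=blob((45,80,60),(80,255,255),b); n,l,s,c=cv2.connectedComponentsWithStats(g)
for i in range(1,n): print("green",s[i],c[i],pix2w("top",[c[i]],.07))
d=blob((0,0,150),(180,40,255),(165,215,60,60)); ct=max(cv2.findContours(d,0,2)[0],key=cv2.contourArea); e=cv2.fitEllipse(ct);print("dish",e,pix2w("top",[e[0]],.01))
# foot of the can
cr=[cv2.resize(im[y:y+70,x:x+70],(400,400),interpolation=cv2.INTER_CUBIC) for x,y in((350,133),(350,205))]
cv2.imwrite("pics/crop.png",np.hstack(cr))
E
```

```text
orange ((387.8722229003906, 162.78817749023438), (33.824073791503906, 34.98301315307617), 93.69168853759766) [[ 0.62826041 -0.29018441]]
green [388 143   4   3  11] [389.36363636 144.09090909] [[ 0.68584851 -0.29960304]]
green [382 182   5   4  14] [384.07142857 183.64285714] [[ 0.57424247 -0.28180524]]
dish ((193.9755401611328, 246.12681579589844), (47.029727935791016, 48.199134826660156), 37.9216423034668) [[0.40490928 0.24433532]]
```

View pics/crop.png

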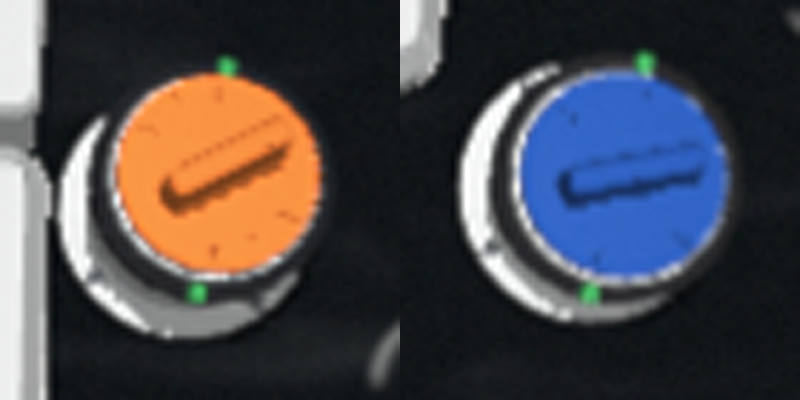

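The crop shows the orange bar pointing lower left to upper right, about 24° from the image's horizontal. The green marks are at crop (228,66) and (198,293). Next I'll compute the exact bar angle and the offsets in tool axes.

```bash
cat >> h.py <<'E'
def go(target,yaw):
    """offset to target in present tool axes (mm) and turn about tool z (deg) so that tool y has world yaw (mod 180)"""
    o=bot.get_obs(); r=R.from_quat(o["tool_rot"]); y=r.apply([0,1,0]); a=np.degrees(np.arctan2(y[1],y[0]))
    t=-((yaw-a+90)%180-90)
    print("t",o["clock"],"tcp",np.round(o["eef_pos"],4),"yaw",a.round(1),"q6",o["joint_pos"][5].round(2),"F",np.round(o["ft_force"],1),"w",round(o["grip_width"],4))
    print(" turn z",round(t,1)," shift now",np.round(1e3*r.inv().apply(np.array(target)-o["eef_pos"]),1)," shift after turn",np.round(1e3*(r*R.from_rotvec([0,0,np.radians(t)])).inv().apply(np.array(target)-o["eef_pos"]),1))
E
python3 - <<'E'
from h import *
im=cv2.imread("pics/top0.png"); sub=im[140:190,360:415].astype(int)
r=sub[:,:,2]; hue=cv2.cvtColor(im,cv2.COLOR_BGR2HSV)[140:190,360:415]
m=((hue[:,:,0]<20)&(hue[:,:,1]>120)&(r<190)&(r>50)).astype(np.uint8)
yy,xx=np.mgrid[:50,:55]; m[(xx-27.9)**2+(yy-22.8)**2>14.5**2]=0
n,l,s,c=cv2.connectedComponentsWithStats(m); i=1+np.argmax(s[1:,4]); ys,xs=np.nonzero(l==i)
p=np.c_[xs+360,ys+140].astype(np.float32); v=cv2.fitLine(p,cv2.DIST_L2,0,.01,.01).ravel()
w=pix2w("top",[v[2:]-15*v[:2],v[2:]+15*v[:2]],.1); d=w[1]-w[0]; ang=np.degrees(np.arctan2(d[1],d[0])); print(s[i],v,"bar yaw",ang)
P=pix2w("top",[(389.36,144.09),(384.07,183.64)],.07); d=P[0]-P[1];print("marks",np.degrees(np.arctan2(d[1],d[0])))
go([.40,-.15,.217],ang+90)
E
```

```text
[18 18 22 12 77] [ 9.2900419e-01 -3.7006927e-01  3.8833768e+02  1.6451949e+02] bar yaw -67.78125690463949
marks -9.057926377709997
t 0.5 tcp [0.1595 0.4738 0.2171] yaw 71.4 q6 1.57 F [-0.3  0.9  1.1] w 0.0855
 turn z 49.2  shift now [-4.269e+02 -5.145e+02  1.000e-01]  shift after turn [-6.684e+02 -1.330e+01  1.000e-01]
```

move_arm:
  deltas:
    - [1,0,0,0,0,0,7]
    - [1,0,0,0,0,0,7]
    - [1,0,0,0,0,0,7]
    - [1,0,0,0,0,0,7]
    - [1,0,0,0,0,0,7]
    - [1,0,0,0,0,0,7]
    - [1,0,0,0,0,0,7]

```text
clock: 1.08
eef_pos: [0.1596, 0.4739, 0.2172]
tool_rot: [0.559, 0.829, 0.0, -0.0]
ft_force: [-0.5, 0.1, -0.1]
grip_width: 0.0856
grasp_force: 0.0
```

move_arm:
  deltas:
    - [1,-33,0,0,0,0,0]
    - [1,-33,0,0,0,0,0]
    - [1,-33,0,0,0,0,0]
    - [1,-33,0,0,0,0,0]
    - [1,-33,0,0,0,0,0]
    - [1,-33,0,0,0,0,0]
    - [1,-33,0,0,0,0,0]
    - [1,-33,0,0,0,0,0]
    - [1,-33,0,0,0,0,0]
    - [1,-33,0,0,0,0,0]

```text
clock: 1.92
eef_pos: [0.2855, 0.1673, 0.2174]
tool_rot: [0.556, 0.831, 0.0, 0.0]
ft_force: [0.4, -0.6, 0.2]
grip_width: 0.0856
grasp_force: 0.0
```

move_arm:
  deltas:
    - [1,-33,0,0,0,0,0]
    - [1,-33,0,0,0,0,0]
    - [1,-33,0,0,0,0,0]
    - [1,-33,0,0,0,0,0]
    - [1,-33,0,0,0,0,0]
    - [1,-33,0,0,0,0,0]
    - [1,-33,0,0,0,0,0]
    - [1,-33,0,0,0,0,0]
    - [1,-33,0,0,0,0,0]
    - [1,-33,0,0,0,0,0]

```text
clock: 2.75
eef_pos: [0.4113, -0.1382, 0.2173]
tool_rot: [0.557, 0.831, 0.0, 0.0]
ft_force: [0.1, 0.7, 0.4]
grip_width: 0.0853
grasp_force: 0.0
```

```bash
python3 -c "
from h import *
go([.629,-.2905,.17],22.2)"
```

```text
t 2.75 tcp [ 0.4113 -0.1382  0.2173] yaw 22.4 q6 0.86 F [0.1 0.7 0.4] w 0.0853
 turn z 0.2  shift now [-223.7  143.4   47.4]  shift after turn [-223.3  144.    47.4]
```

move_arm:
  deltas:
    - [1,-37,0,0,0,0,0]
    - [1,-37,0,0,0,0,0]
    - [1,-37,0,0,0,0,0]
    - [1,-37,0,0,0,0,0]
    - [1,-38,0,0,0,0,0]
    - [1,-38,0,0,0,0,0]
    - [1,0,36,0,0,0,0]
    - [1,0,36,0,0,0,0]
    - [1,0,36,0,0,0,0]
    - [1,0,36,0,0,0,0]

```text
clock: 3.58
eef_pos: [0.6305, -0.2889, 0.2168]
tool_rot: [0.557, 0.83, -0.0, -0.0]
ft_force: [-0.1, -0.9, 0.9]
grip_width: 0.0848
grasp_force: 0.0
```

move_arm:
  deltas:
    - [1,0,0,20,0,0,0]
    - [1,0,0,20,0,0,0]
    - [1,0,0,0,0,0,0]

```text
clock: 3.83
eef_pos: [0.6279, -0.2869, 0.1713]
tool_rot: [0.556, 0.831, -0.001, -0.004]
ft_force: [-0.8, 0.0, -0.8]
grip_width: 0.0857
grasp_force: 0.0
```

```bash
python3 -c "
from h import *
go([.629,-.2905,.103],22.2)
for n in ('scene','top'):
  im=bot.camera(n);cv2.imwrite('pics/a_%s.png'%n,im)
a=cv2.resize(cv2.imread('pics/a_scene.png')[190:300,320:450],(520,440),interpolation=2)
cv2.imwrite('pics/a1.png',a)"
```

```text
t 3.8333 tcp [ 0.6279 -0.2869  0.1713] yaw 22.5 q6 0.75 F [-0.8  0.  -0.8] w 0.0857
 turn z 0.3  shift now [-4.1  0.  68.3]  shift after turn [-4.1  0.  68.3]
```

View pics/a1.png

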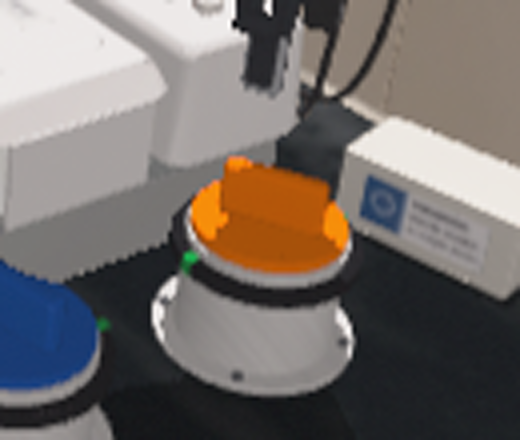

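The fingers (crop 265,60) hang above the lid, and the bar (crop 275,195) is well defined. I'll check by reprojection before going down.

```bash
python3 -c "
from h import *
c=np.array([.629,-.2905])
b=np.radians(-67.8);u=np.array([np.cos(b),np.sin(b)])*.032
pts=[[*(c+s*u),z] for s in(-1,1) for z in(.122,.088)]+[[.628,-.287,.163]]
p=w2pix('scene',pts);print(p.round(1)); print(((p-[320,190])*4).round())
"
```

```text
[[376.5 228.7]
 [374.8 240. ]
 [401.4 237.2]
 [399.2 248.8]
 [389.8 218. ]]
[[226. 155.]
 [219. 200.]
 [325. 189.]
 [317. 235.]
 [279. 112.]]
```

move_arm:
  deltas:
    - [1,-2,0,15,0,0,0]
    - [1,-2,0,15,0,0,0]
    - [1,0,0,15,0,0,0]
    - [1,0,0,12,0,0,0]
    - [1,0,0,11,0,0,0]
    - [1,0,0,0,0,0,0]
    - [1,0,0,0,0,0,0]

```text
clock: 4.52
eef_pos: [0.6308, -0.2927, 0.1099]
tool_rot: [0.557, 0.831, 0.0, 0.0]
ft_force: [0.7, 0.6, 0.9]
grip_width: 0.0851
grasp_force: 0.0
```

move_arm:
  deltas:
    - [0,0,0,0,0,0,0]
    - [0,0,0,0,0,0,0]
    - [0,0,0,0,0,0,0]
    - [0,0,0,0,0,0,0]
    - [0,0,0,0,0,0,0]
    - [0,0,0,0,0,0,0]
    - [0,0,0,0,0,0,0]
    - [0,0,0,0,0,0,0]

```text
clock: 5.18
eef_pos: [0.6309, -0.2923, 0.1091]
tool_rot: [0.556, 0.831, -0.0, -0.0]
ft_force: [0.2, -0.3, -0.7]
grip_width: 0.0007
grasp_force: 0.0
```

```bash
python3 -c "
from h import *
go([.629,-.2905,.103],81)
o=bot.get_obs();print(o['grasp_force'],o['ft_torque'])"
```

```text
t 5.1833 tcp [ 0.6309 -0.2923  0.1091] yaw 22.4 q6 0.75 F [ 0.2 -0.3 -0.7] w 0.0007
 turn z -58.6  shift now [ 2.4 -1.1  6.1]  shift after turn [2.2 1.5 6.1]
0.0 [-0.00669981  0.03696749 -0.03437386]
```

Nothing was gripped, so I'll look.

```bash
python3 -c "
from h import *
for n in ('scene','top'):
  im=bot.camera(n);cv2.imwrite('pics/b_%s.png'%n,im)
a=cv2.resize(cv2.imread('pics/b_scene.png')[190:300,320:440],(480,440),interpolation=2)
b=cv2.resize(cv2.imread('pics/b_top.png')[130:200,345:396],(320,440),interpolation=2)
cv2.imwrite('pics/b1.png',np.hstack([a,b]))"
```

```text
(no output)
```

View pics/b1.png

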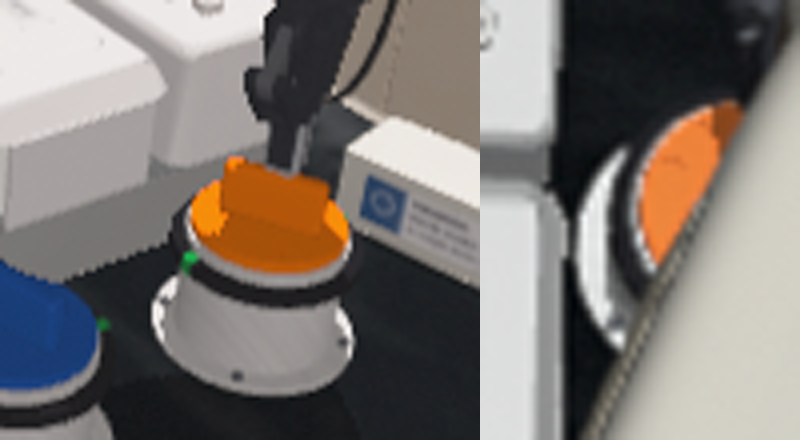

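The shut fingers end at scene crop (290,170), right at the bar's top edge. They are either above it or just behind it. I'll check the projections.

```bash
python3 -c "
from h import *
def s(P):
  print(((w2pix('scene',P)-[320,190])*4).round().tolist())
t=np.array([.6309,-.2923]);y=np.array([.925,.38])
s([[*t,.101],[*t,.109],[*t,.122],[*t,.135]])
t=np.array([.6279,-.2869])
s([[*(t+k*y),z] for k in (-.042,.042,) for z in (.163,.176)])
# lid disc centre from scene
h=cv2.cvtColor(cv2.imread('pics/scene0.png'),cv2.COLOR_BGR2HSV)
m=cv2.inRange(h,(5,120,60),(20,255,255));m[:,:350]=0;m[:,430:]=0;m[:220]=0;m[270:]=0
ys,xs=np.nonzero(m);print(xs.min(),xs.max(),ys.max())
a=np.linspace(0,6.283,90)
q=w2pix('scene',np.c_[.629+.048*np.cos(a),-.2905+.048*np.sin(a),a*0+.088]);print(q.min(0),q.max(0))
"
```

```text
[[274.0, 200.0], [276.0, 190.0], [279.0, 172.0], [282.0, 154.0]]
[[251.0, 143.0], [254.0, 124.0], [305.0, 83.0], [308.0, 65.0]]
368 407 257
[367.17731088 233.54405791] [406.75256662 256.06518409]
```

```bash
python3 -c "
from h import *
print(bot.tip_reach, [a for a in dir(bot) if a[0]!='_'], np.round(bot.get_obs()['joint_pos'],3))
a=[cv2.resize(cv2.imread('pics/%s_scene.png'%n)[165:245,360:426],(396,480),interpolation=2) for n in 'ab']
cv2.imwrite('pics/c1.png',np.hstack(a))"
```

```text
0.008 ['Unreachable', 'calibration', 'camera', 'get_obs', 'job_done', 'outline_of', 'tip_reach'] [-0.434  0.693  0.434  1.313  0.     0.746]
```

View pics/c1.png

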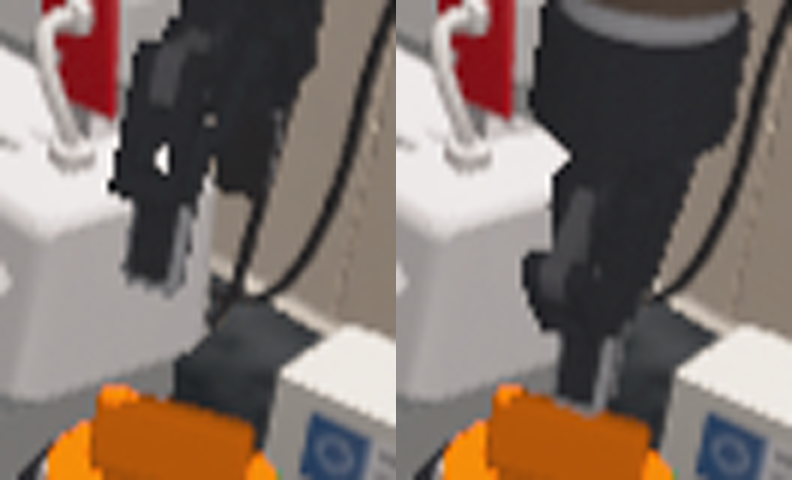

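The reprojection shows the gripper about 22–25 mm higher than its reported z. In the right-hand view the shut tips are at (391.5,232.5), level with the bar's top. I'll open and go down about 24 mm more in small steps, watching the force.

move_arm:
  deltas:
    - [0.7,0,0,0,0,0,0]
    - [0.7,0,0,0,0,0,0]
    - [0.7,0,0,0,0,0,0]
    - [0.7,0,0,0,0,0,0]
    - [0.7,0,0,0,0,0,0]
    - [0.7,0,0,4,0,0,0]
    - [0.7,0,0,4,0,0,0]
    - [0.7,0,0,4,0,0,0]
    - [0.7,0,0,0,0,0,0]

```text
clock: 6.03
eef_pos: [0.6301, -0.292, 0.0954]
tool_rot: [0.556, 0.831, -0.0, -0.001]
ft_force: [-0.6, 0.3, 0.0]
grip_width: 0.0594
grasp_force: 0.0
```

move_arm:
  deltas:
    - [0.7,0,0,4,0,0,0]
    - [0.7,0,0,4,0,0,0]
    - [0.7,0,0,0,0,0,0]

```text
clock: 6.28
eef_pos: [0.6304, -0.2921, 0.0878]
tool_rot: [0.556, 0.831, -0.0, -0.001]
ft_force: [-0.2, 0.6, -0.4]
grip_width: 0.0596
grasp_force: 0.0
```

```bash
python3 -c "
from h import *
go([.629,-.2905,.09],22.4)
im=bot.camera('scene');cv2.imwrite('pics/d.png',im)
cv2.imwrite('pics/d1.png',cv2.resize(im[175:265,350:430],(640,600)[::1],interpolation=2))"
```

```text
t 6.2833 tcp [ 0.6304 -0.2921  0.0878] yaw 22.4 q6 0.75 F [-0.2  0.6 -0.4] w 0.0596
 turn z -0.0  shift now [ 2.  -0.7 -2.2]  shift after turn [ 2.  -0.7 -2.2]
```

View pics/d1.png

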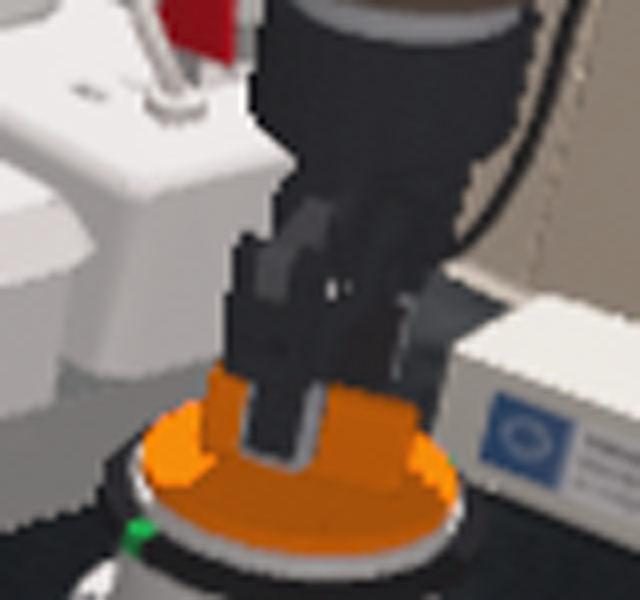

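The fingers now straddle the bar, with the near fingertip at about full-image (386,245). I'll close the grip.

move_arm:
  deltas:
    - [0,0,0,0,0,0,0]
    - [0,0,0,0,0,0,0]
    - [0,0,0,0,0,0,0]
    - [0,0,0,0,0,0,0]
    - [0,0,0,0,0,0,0]
    - [0,0,0,0,0,0,0]
    - [0,0,0,0,0,0,0]

```text
clock: 6.92
eef_pos: [0.631, -0.2927, 0.0897]
tool_rot: [0.556, 0.831, -0.0, 0.0]
ft_force: [-1.3, -0.4, 3.5]
grip_width: 0.0129
grasp_force: 59.9
```

move_arm:
  deltas:
    - [0,0,0,0,0,0,-5]
    - [0,0,0,0,0,0,-5]
    - [0,0,0,0,0,0,-5]
    - [0,0,0,0,0,0,0]

```text
clock: 7.25
eef_pos: [0.6315, -0.2929, 0.0898]
tool_rot: [0.443, 0.897, -0.0, 0.001]
ft_force: [-0.1, -2.1, 3.6]
grip_width: 0.0127
grasp_force: 59.1
```

move_arm:
  deltas:
    - [0,0,0,0,0,0,-5]
    - [0,0,0,0,0,0,-5]
    - [0,0,0,0,0,0,-5]
    - [0,0,0,0,0,0,-5]
    - [0,0,0,0,0,0,0]

```text
clock: 7.67
eef_pos: [0.6315, -0.2918, 0.0897]
tool_rot: [0.281, 0.96, 0.0, 0.0]
ft_force: [-0.6, 1.5, 3.4]
grip_width: 0.0125
grasp_force: 59.3
```

```bash
python3 -c "
from h import *
go([.629,-.2905,.09],81)
print(bot.get_obs()['ft_torque'])"
```

```text
t 7.6667 tcp [ 0.6315 -0.2918  0.0897] yaw 57.4 q6 0.14 F [-0.6  1.5  3.4] w 0.0125
 turn z -23.6  shift now [ 2.8 -0.2 -0.3]  shift after turn [ 2.6  0.9 -0.3]
[0.18730898 0.13080576 0.09883173]
```

move_arm:
  deltas:
    - [0,0,0,0,0,0,-5]
    - [0,0,0,0,0,0,-5]
    - [0,0,0,0,0,0,-5]
    - [0,0,0,0,0,0,-5]
    - [0,0,0,0,0,0,-4]
    - [0,0,0,0,0,0,0]
    - [0,0,0,0,0,0,0]
    - [0,0,0,0,0,0,0]

```text
clock: 8.33
eef_pos: [0.6313, -0.2919, 0.0896]
tool_rot: [0.077, 0.997, 0.0, 0.0]
ft_force: [0.5, 1.9, 5.5]
grip_width: 0.0126
grasp_force: 59.4
```

```bash
python3 -c "
from h import *
go([.629,-.2905,.09],81)
print(bot.get_obs()['ft_torque'])
im=bot.camera('scene');cv2.imwrite('pics/e.png',im)
cv2.imwrite('pics/e1.png',cv2.resize(im[195:285,340:430],(540,540),interpolation=2))"
```

```text
t 8.3333 tcp [ 0.6313 -0.2919  0.0896] yaw 81.2 q6 -0.28 F [0.5 1.9 5.5] w 0.0126
 turn z 0.2  shift now [ 2.5  1.  -0.4]  shift after turn [ 2.5  1.  -0.4]
[ 0.47072661  0.23190555 -0.01633521]
```

View pics/e1.png

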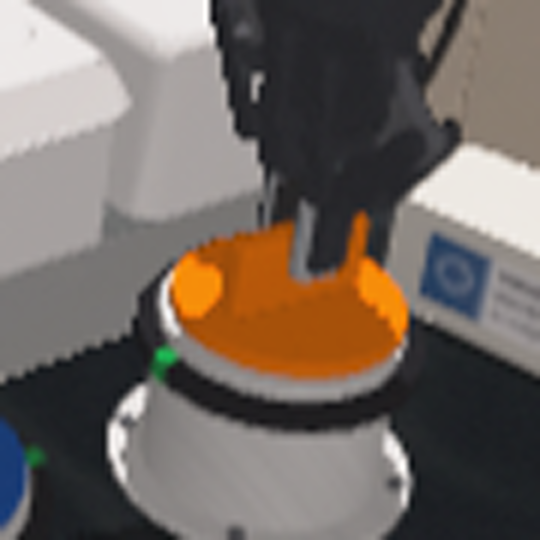

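```bash
python3 -c "
from h import *
c=np.array([.629,-.2905])
for a in (-30,-20,-9,0,10):
  b=np.radians(a);u=np.array([np.cos(b),np.sin(b)])*.032
  print(a,((w2pix('scene',[[*(c+s*u),z] for s in(-1,1) for z in (.122,.088)])-[340,195])*6).round().tolist())
"
```

```text
-30 [[215.0, 229.0], [204.0, 297.0], [370.0, 226.0], [357.0, 294.0]]
-20 [[219.0, 236.0], [209.0, 305.0], [365.0, 218.0], [352.0, 287.0]]
-9 [[227.0, 245.0], [216.0, 314.0], [356.0, 210.0], [344.0, 279.0]]
0 [[235.0, 251.0], [224.0, 320.0], [348.0, 205.0], [335.0, 272.0]]
10 [[246.0, 257.0], [235.0, 327.0], [337.0, 199.0], [325.0, 266.0]]
```

The bar lines up with the green mark at crop (165,360), and the lid is still seated. Now I'll lift slowly.

move_arm:
  deltas:
    - [0,0,0,-4,0,0,0]
    - [0,0,0,-4,0,0,0]
    - [0,0,0,-4,0,0,0]
    - [0,0,0,0,0,0,0]

```text
clock: 8.72
eef_pos: [0.6312, -0.2927, 0.1016]
tool_rot: [0.076, 0.997, -0.0, 0.0]
ft_force: [0.8, 0.3, -0.9]
grip_width: 0.0125
grasp_force: 58.6
```

move_arm:
  deltas:
    - [0,0,0,-10,0,0,0]
    - [0,0,0,-15,0,0,0]
    - [0,0,0,-20,0,0,0]
    - [0,0,0,-20,0,0,0]
    - [0,0,0,-20,0,0,0]
    - [0,0,0,-20,0,0,0]
    - [0,0,0,-15,0,0,0]
    - [0,0,0,0,0,0,0]

```text
clock: 9.38
eef_pos: [0.6326, -0.2932, 0.2262]
tool_rot: [0.075, 0.997, -0.001, 0.004]
ft_force: [0.1, -0.3, -0.7]
grip_width: 0.0128
grasp_force: 58.6
```

```bash
python3 -c "
from h import *
go([.39,-.29,.22],81.2);go([.405,.2443,.22],81.2)
im=bot.camera('scene');cv2.imwrite('pics/f.png',im);bot.camera('top')
for d in bot.outline_of('orange_lid','scene')[:2]:print(d['conf'],d['rect'])
p=pix2w('top',[(389,237)],.09);print(p)
o=bot.get_obs();print(o['grasp_force'])
e=bot.outline_of('dish','scene')[0];ys,xs=np.nonzero(e['pixels']);print(pix2w('scene',[(xs.mean(),ys.mean())],.008))
"
```

```text
t 9.3833 tcp [ 0.6326 -0.2932  0.2262] yaw 81.4 q6 -0.28 F [ 0.1 -0.3 -0.7] w 0.0128
 turn z 0.2  shift now [240.3 -33.2   4.5]  shift after turn [240.3 -33.9   4.5]
t 9.3833 tcp [ 0.6326 -0.2932  0.2262] yaw 81.4 q6 -0.28 F [ 0.1 -0.3 -0.7] w 0.0128
 turn z 0.2  shift now [305.8 497.2   2.8]  shift after turn [307.2 496.4   2.8]
0.93 [372.4, 183.5, 47.7, 29.9]
[[ 0.42680104 -0.28733173]]
58.55698049068451Traceback (most recent call last):
  File "<string>", line 8, in <module>
    e=bot.outline_of('dish','scene')[0];ys,xs=np.nonzero(e['pixels']);print(pix2w('scene',[(xs.mean(),ys.mean())],.008))
      ~~~~~~~~~~~~~~~~~~~~~~~~~~~~~~^^^
IndexError: list index out of range
```

move_arm:
  deltas:
    - [0,31,0,0,0,0,0]
    - [0,34,0,0,0,0,0]
    - [0,34,0,0,0,0,0]
    - [0,34,0,0,0,0,0]
    - [0,34,0,0,0,0,0]
    - [0,34,0,0,0,0,0]
    - [0,34,0,0,0,0,0]
    - [0,34,0,0,0,0,0]
    - [0,34,0,0,0,0,0]
    - [0,0,0,0,0,0,0]

```text
clock: 10.42
eef_pos: [0.3242, -0.244, 0.2192]
tool_rot: [0.076, 0.997, 0.002, -0.004]
ft_force: [-0.6, 0.5, -1.1]
grip_width: 0.0125
grasp_force: 58.6
```

move_arm:
  deltas:
    - [0,0,20,0,0,0,0]
    - [0,0,30,0,0,0,0]
    - [0,0,30,0,0,0,0]
    - [0,0,30,0,0,0,0]
    - [0,0,30,0,0,0,0]
    - [0,0,30,0,0,0,0]
    - [0,0,30,0,0,0,0]
    - [0,0,30,0,0,0,0]
    - [0,0,30,0,0,0,0]
    - [0,0,30,0,0,0,0]

```text
clock: 11.25
eef_pos: [0.3741, 0.0413, 0.2201]
tool_rot: [0.075, 0.997, -0.0, -0.001]
ft_force: [0.6, -0.1, -1.1]
grip_width: 0.0131
grasp_force: 58.7
```

move_arm:
  deltas:
    - [0,0,30,0,0,0,0]
    - [0,0,30,0,0,0,0]
    - [0,0,30,0,0,0,0]
    - [0,0,30,0,0,0,0]
    - [0,0,30,0,0,0,0]
    - [0,0,30,0,0,0,0]
    - [0,0,20,0,0,0,0]
    - [0,0,0,0,0,0,0]
    - [0,0,0,0,0,0,0]

```text
clock: 12.0
eef_pos: [0.404, 0.2381, 0.2196]
tool_rot: [0.074, 0.997, -0.001, -0.001]
ft_force: [-0.4, -0.1, -1.0]
grip_width: 0.0129
grasp_force: 58.8
```

```bash
python3 -c "
from h import *
go([.407,.243,.05],81.2)
im=bot.camera('scene');cv2.imwrite('pics/g.png',im)
for q in('orange_lid','dish'):
  for d in bot.outline_of(q,'scene')[:1]:
    ys,xs=np.nonzero(d['pixels']);print(q,d['conf'],d['rect'])
e=bot.get_obs()['eef_pos']
a=np.linspace(0,6.283,90)
for dz in (0,.022):
  q=w2pix('scene',np.c_[e[0]-.002+.048*np.cos(a),e[1]+.0015+.048*np.sin(a),a*0+e[2]-.0897+.088+dz]);print(dz,q.min(0),q.max(0))
"
```

```text
t 12.0 tcp [0.404  0.2381 0.2196] yaw 81.5 q6 0.68 F [-0.4 -0.1 -1. ] w 0.0129
 turn z 0.3  shift now [ -2.6   5.6 169.5]  shift after turn [ -2.6   5.7 169.5]
orange_lid 0.69 [197.3, 135.8, 30.6, 21.4]
dish 0.83 [197.2, 193.0, 42.7, 26.1]
0 [195.73209048 140.46083545] [227.89832172 151.88908796]
0.022 [194.92910125 133.71548436] [227.40687369 144.7520288 ]
```

move_arm:
  deltas:
    - [0,-3,6,10,0,0,0]
    - [0,0,0,25,0,0,0]
    - [0,0,0,25,0,0,0]
    - [0,0,0,25,0,0,0]
    - [0,0,0,25,0,0,0]
    - [0,0,0,25,0,0,0]
    - [0,0,0,20,0,0,0]
    - [0,0,0,15,0,0,0]
    - [0,0,0,8,0,0,0]
    - [0,0,0,0,0,0,0]

```text
clock: 12.98
eef_pos: [0.4072, 0.2416, 0.041]
tool_rot: [0.076, 0.997, -0.001, -0.002]
ft_force: [0.4, -0.7, -1.6]
grip_width: 0.0127
grasp_force: 58.8
```

move_arm:
  deltas:
    - [0,0,0,2,0,0,0]
    - [0,0,0,2,0,0,0]
    - [0,0,0,2,0,0,0]
    - [0,0,0,2,0,0,0]
    - [0,0,0,0,0,0,0]

```text
clock: 13.4
eef_pos: [0.4088, 0.2431, 0.0353]
tool_rot: [0.075, 0.997, 0.0, 0.0]
ft_force: [-0.1, -0.6, -1.8]
grip_width: 0.0126
grasp_force: 58.8
```

move_arm:
  deltas:
    - [0,0,0,2,0,0,0]
    - [0,0,0,2,0,0,0]
    - [0,0,0,1,0,0,0]
    - [0,0,0,0,0,0,0]

```text
clock: 13.73
eef_pos: [0.4083, 0.2429, 0.0298]
tool_rot: [0.075, 0.997, -0.0, -0.0]
ft_force: [0.2, 0.8, -0.9]
grip_width: 0.0128
grasp_force: 58.8
```

move_arm:
  deltas:
    - [0,0,0,1,0,0,0]
    - [0,0,0,1,0,0,0]
    - [0,0,0,1,0,0,0]
    - [0,0,0,0,0,0,0]

```text
clock: 14.07
eef_pos: [0.4089, 0.243, 0.0276]
tool_rot: [0.075, 0.997, 0.0, 0.0]
ft_force: [-0.2, -1.1, 3.2]
grip_width: 0.0127
grasp_force: 59.4
```

Contact came at the predicted height, so I'll release and retreat.

move_arm:
  deltas:
    - [0.6,0,0,0,0,0,0]
    - [0.6,0,0,0,0,0,0]
    - [0.6,0,0,0,0,0,0]
    - [0.6,0,0,0,0,0,0]
    - [0.6,0,0,0,0,0,0]
    - [0.6,0,0,0,0,0,0]
    - [0.6,0,0,-5,0,0,0]
    - [0.6,0,0,-10,0,0,0]
    - [0.6,0,0,-20,0,0,0]
    - [0.6,0,0,-20,0,0,0]

```text
clock: 14.9
eef_pos: [0.4078, 0.2425, 0.0824]
tool_rot: [0.075, 0.997, -0.001, -0.001]
ft_force: [0.5, -0.2, 0.6]
grip_width: 0.0513
grasp_force: 0.0
```

move_arm:
  deltas:
    - [0.6,0,0,-25,0,0,0]
    - [0.6,0,0,-25,0,0,0]
    - [0.6,0,0,-25,0,0,0]
    - [0.6,0,0,-25,0,0,0]
    - [0.6,0,0,-20,0,0,0]
    - [0.6,0,0,-10,0,0,0]
    - [0.6,0,0,0,0,0,0]

```text
clock: 15.48
eef_pos: [0.4101, 0.2439, 0.2154]
tool_rot: [0.075, 0.997, 0.002, 0.003]
ft_force: [0.3, 0.4, -0.4]
grip_width: 0.0513
grasp_force: 0.0
```

```bash
python3 -c "
from h import *
print(bot.get_obs()['ft_force'])
im=bot.camera('scene');cv2.imwrite('pics/h.png',im)
for q in('orange_lid','dish','blue_lid'):
  for d in bot.outline_of(q,'scene')[:1]: print(q,d['conf'],d['rect'])
a=np.linspace(0,6.283,90)
q=w2pix('scene',np.c_[.405+.048*np.cos(a),.2443+.048*np.sin(a),a*0+.026]);print(q.min(0),q.max(0))
cv2.imwrite('pics/h1.png',cv2.resize(im[130:300,150:420],(800,504),interpolation=2))"
```

```text
[ 0.27443844  0.39296216 -0.35655256]
orange_lid 0.82 [201.7, 189.9, 30.3, 21.5]
dish 0.64 [196.7, 197.2, 44.0, 23.3]
blue_lid 0.78 [302.1, 252.5, 45.5, 34.4]
[202.27177921 193.80190314] [231.79940551 207.89700494]
```

View pics/h1.png

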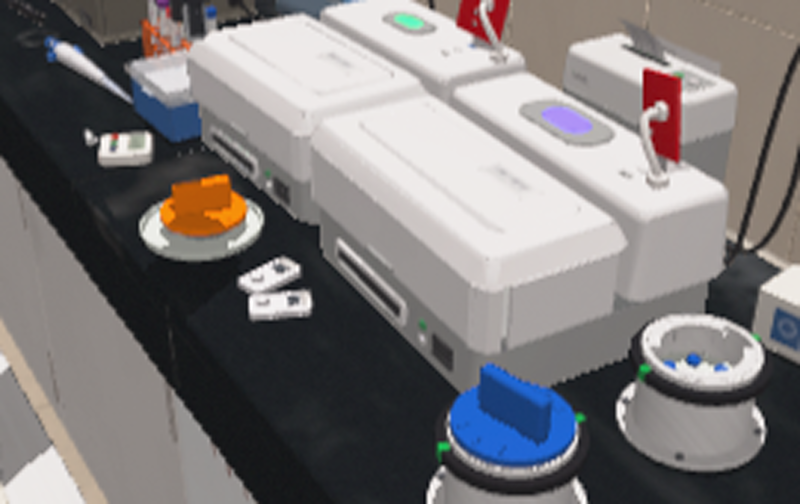

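The orange lid lies flat and upright in the centre of the dish at crop (203,215), at the predicted position. The blue lid is still on its can at crop (512,420), and the orange can is open. I'm handing the job in.

```bash
python3 -c "
from workcell import bot
print(bot.job_done())"
```

```text
the job is handed in; nothing more can be done
None
```

The orange lid was turned to the marks, lifted off and laid flat and upright in the white dish; the blue lid is still on its can. I handed the job in at about 15.5 s, and no verdict came back.

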